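Set and lock the pull-to-turn pressure regulator on a filter fitter's test manifold

TASK

Set the pressure regulator on the test manifold to what the gauge's diamond-headed set hand shows: pull its locked knob up, turn it clockwise until the plain needle stands on the set hand, at the nearest position where the knob will lock, and never let the needle run more than two of the dial's small divisions past it. Then push the knob fully down until it is home and locked, and let go. Leave the tools and parts lying around where they are.

Things in the scene. Friction and masses are not known exactly. Their poses are not given: they have to be found in the camera images.
- manifold: bolted-down pressure-test manifold; origin at the centre of the underside of its aluminium base plate, 220 (x) by 460 (y) by 6 mm. Along y, 50 mm up, runs a brass pipe with a white tank (100 mm across, 136 high, y = -178 mm), a ball valve, the regulator (y = -30 mm) and a gauge (y = +130 mm). Within 65 mm of the knob's axis nothing else is higher than 90 mm.
- gauge_centre (a point): centre of the gauge's glass, 112 mm above the bench: a round gauge 100 mm across lying face up, white dial with 27 small divisions of 10 degrees each over 270 degrees (every third mark longer), a plain needle and a set hand with a diamond-shaped head
- knob_top (a point): centre of the top of the regulator's black locking knob, on its vertical axis; rises with it. The knob is a ribbed cylinder 54 mm across and 42 mm high; locked, its lower edge is 100 mm and its top 142 mm above the bench. Below it is a grey bonnet, 50 mm across. Grip it across its diameter from straight above, with 25 N or more.
- knob_lift (a joint): how far the knob is pulled up, m: 0 = home, locked; 0.010 = at its upper stop. About 5 N pulls it up, 3 N pushes it down; it stays where left. Above 0.005 it turns (0.12 Nm, no spring). Its inner splines mesh every 20 degrees of turn with 6 degrees of play; in between it lands on the splines at 0.005 and goes no lower until turned up to 7 degrees either way. Below 0.005 it cannot turn.
- gauge_needle (a joint): angle of the gauge's plain black needle, rad, clockwise seen from above, from 0 at the scale's first mark to 4.71 at its last. It is half the knob's angle, so one spline step of the knob (20 degrees) moves it one small division (10 degrees); turning the knob clockwise seen from above raises it. Starts between 0.3 and 0.75.
- set_hand (a joint): angle of the gauge's set hand, rad, on the same scale as gauge_needle: the thin black hand with the diamond-shaped head, under the glass, which marks the pressure wanted. Between 1.3 and 2.3; it does not move during the job.
- needle_tip (a point): point on the needle 38 mm from the gauge's axis, 106 mm above the bench
- set_tip (a point): point on the line of the set hand 38 mm from the gauge's axis, 106 mm above the bench: where needle_tip comes when the needle stands on the set hand. Its x axis points outward along the hand, z up, so -y is the clockwise side.
- spanner: steel open-ended spanner, 170 mm long, lying on the manifold's base plate beside the pipe; origin at its middle, underside
- tape_roll: pale roll of tape, 68 mm across, 19 mm high, lying flat on the base plate; origin at the centre of its underside
- elbow: white plastic pipe elbow with two 60 mm legs at a right angle, 30 mm thick, lying on the base plate; origin at the corner, underside
- filter_head: white plastic filter head with a bracket plate on top, about 90 x 110 mm, 67 mm high, left of the manifold; origin at the centre of its underside
- booster_pump: small pump, white cylinder on a grey plastic saddle 90 x 120 mm, 94 mm high; origin at the centre of its underside
- cartridge: pale filter cartridge standing upright, 66 mm across, 196 mm high; origin at the centre of its underside
- screwdriver: screwdriver lying on the bench, 190 mm long; origin at its middle, underside
- housing_key: blue plastic ring spanner for filter housings, ring 108 mm across with a 120 mm handle, 22 mm high; origin at the ring's centre, underside

How it is judged:
By the outcome, as a careful person would: the job done as asked, in the order asked, and still so for the second after the job is handed in, with the robot touching nothing.
It also fails if it takes over 67 s, if anything falls off the work surface, if the arm or the gripper's body presses on something with over 40 N, if the wrist force passes 120 N, or if a joint passes its speed limit or range.

ROBOT

A 6-joint arm with a two-finger parallel gripper is mounted at the origin on the work surface. World frame = base frame: x ahead of the robot, y to its left, z up, the work surface at z = 0. Lengths are in m, angles in rad, forces in N, time in s.
With the tool pointing down it reaches from about 0.4 to 0.825 m from the base axis. Payload 7 kg.
Tool frame: the origin (TCP) lies at the centre of the arm's flange, where the gripper is bolted on; the fingertips stand 178 mm ahead of it and the grasp point (between the pads) lies ahead of it (tcp_to_grasp is the z of the grasp point in the tool frame, in m); z points along the fingers, x is the direction in which the jaws open and shut, and the axes are right-handed (so a half turn about z gives the same grasp; the last joint's range is limited). The gripper opens to 88 mm and grips with 3 to 60 N. Pads are 19 mm wide; open, the fingers measure 130 mm over their backs; the gripper's body (78 mm by 193 mm) begins 47 mm behind the grasp point.
Start: joints at [-0.898, 0.359, 0.012, 0, -1.224, -0.288], TCP at [0.253, -0.626, 0.405] pointing down, gripper open.
Joint ranges: [-3.07, 3.07], [-1.43, 2.12], [-1.02, 1.25], [-3.03, 1.67], [-3.05, -0], [-3.03, 3.03]. Speed limits (rad/s): [2.39, 2.39, 3.01, 3.14, 3.14, 3.14].

INTERFACE

Orientations are given as [roll, pitch, yaw] about the fixed x, y, z axes, in that order (R = Rz(yaw) Ry(pitch) Rx(roll)).
In Python, from station import get_state, grab_frame, job_done, tcp_to_grasp gives the robot as it stands.
- The arm moves only by the tool drive_tool, never from a script. Its argument "moves" is a list of rows, each a list of 7 numbers: the shift along the tool's x, y, z in mm, then the turn, a rotation vector about the tool's x, y, z in degrees, then the closure, from -1 (fully open) to 1 (shut), so that 0 is half open. In form: [[dx, dy, dz, ax, ay, az, claw], ...]. A call has 1 to 12 rows; each row is the pose to reach, as a shift and turn from the pose commanded when the call began, along the tool's axes at that moment; what a row does not reach only later rows make up. A row lasts 1/8 s, in which the tool goes at most 62.5 mm and 10.7 degrees, less where a joint would pass 70% of its speed; a pose out of reach is approached as far as the arm can. A call with a gripper value outside its range is refused whole. The fingers move at their own pace and stop on an object; "grip_force" is the grip in N (left out, the last holds). Time passes only in rows, so rows that repeat a pose let the fingers close. It gives the time, the measured TCP pose, the force and the opening at its end, in the units of the state.
- get_state(): the state, without advancing time (a new reading comes with each control period).
- grab_frame(name): name is "side" or "top" or "wrist"; returns a dict with "img" (480x640x3 uint8, red, green, blue), "range_z" (480x640 float32, m along the optical axis (not along the pixel's ray), 0 where there is no reading), "fovy" (degrees; the focal length in pixels is half the picture's height over the tangent of half this angle, whatever the lens; pixels are square), "cx", "cy" (the principal point, pixels), "k1" (the pictures are not rectified: a ray, as slopes to the right and down, at radius r is drawn at 1 + k1 r^2 times it, then the intrinsics apply), "rvec" (rotation vector, rad) and "tvec" (3), from world to camera coordinates, as OpenCV has them. Camera axes: x right, y down, z forward; pixel columns grow to the right and rows downward; lengths in m; the calibration is good to about 2 mm. A picture is of the moment at which its call begins.
- job_done(): hands the job in, once; it reports no verdict.
The state is a dict: "t": time; "q": joint angles; "qd": joint speeds; "joint_efforts": joint torques, N m; "eef_pos": TCP position; "ee_rot": TCP orientation; "force": force on the tool from outside, world axes, zero at the start; "moment": the same for the moment, N m; "width": finger opening in m.
Only numpy, scipy, OpenCV 4.12 (cv2) and the standard library are available. Lean on these libraries where they do the work, as an engineer would, in place of code of your own. Each camera call takes 0.05 s, during which the arm holds its last target. There are 200 camera calls.

## Working session

There is one attempt and no reset: what is moved stays moved. The work goes in short steps, Python scripts to look and compute and a tool call to move; the robot and the scene stay as the last step left them, time stands still between calls to the robot, and variables do not carry over. Pictures are saved under pics/ and viewed, about 8 in all and at most 12, crops included, and the job is handed in when it is done.

Besides the shell and the picture viewer there is one more tool, called after "Emit:" by a JSON object that holds its "api" and its "payload". drive_tool: Moves the arm, as the interface text tells. Its arguments: {"type":"object","properties":{"moves":{"type":"array"},"grip_force":{"type":"number"}},"required":["moves"]}

```bash
mkdir -p pics; cat > h.py <<'E'
import numpy as np, cv2
from station import *
def K(f):
    F=240/np.tan(np.radians(f["fovy"])/2); return F
def grab(n,save=None):
    f=grab_frame(n)
    if save: cv2.imwrite("pics/"+save,f["img"][:,:,::-1])
    return f
def ray(f,uv):
    F=K(f); d=(np.array(uv,float)-[f["cx"],f["cy"]])/F
    u=d.copy()
    for _ in range(20): u=d/(1+f["k1"]*(u@u))
    R=cv2.Rodrigues(np.array(f["rvec"],float))[0]; t=np.array(f["tvec"],float).ravel()
    return -R.T@t, R.T@np.array([u[0],u[1],1])
def onplane(f,uv,z):
    c,d=ray(f,uv); return c+d*(z-c[2])/d[2]
def proj(f,P):
    R=cv2.Rodrigues(np.array(f["rvec"],float))[0]; p=R@np.array(P,float)+np.array(f["tvec"],float).ravel()
    u=p[:2]/p[2]; return u*(1+f["k1"]*(u@u))*K(f)+[f["cx"],f["cy"]]
def cloud(f):
    v,u=np.mgrid[0:480,0:640]; F=K(f)
    d=np.stack([(u-f["cx"])/F,(v-f["cy"])/F],-1); w=d.copy()
    for _ in range(20): w=d/(1+f["k1"]*(w**2).sum(-1,keepdims=True))
    z=f["range_z"]; p=np.concatenate([w,np.ones_like(z)[...,None]],-1)*z[...,None]
    R=cv2.Rodrigues(np.array(f["rvec"],float))[0]
    return (p-np.array(f["tvec"],float).ravel())@R
E
python3 - <<'E'
from h import *
a=grab("top","top0.png");b=grab("side","side0.png")
for f in (a,b):print({k:f[k] for k in("fovy","cx","cy","k1","rvec","tvec")})
print(get_state(),tcp_to_grasp)
E
```

```text
{'fovy': 49.91562037400594, 'cx': 313.53529974557165, 'cy': 236.03050276807568, 'k1': -0.050861122001845525, 'rvec': array([ 2.13733283, -2.11508594,  0.19987216]), 'tvec': array([0.01136818, 0.52555932, 1.33048503])}
{'fovy': 44.78486981185987, 'cx': 316.78607951866877, 'cy': 234.57370291756732, 'k1': -0.10006894050694581, 'rvec': array([ 0.67932691, -2.53482759,  1.23324632]), 'tvec': array([0.47191993, 0.26006627, 1.35337384])}
{'t': 0.1, 'q': array([-8.97855680e-01,  3.59294877e-01,  1.11214257e-02, -2.64409159e-04,
       -1.22409924e+00, -2.88083861e-01]), 'qd': array([ 0.00057976, -0.00051532, -0.00065106,  0.00284342,  0.0009113 ,
        0.00074058]), 'joint_efforts': array([-1.49534964e-03, -5.84159768e+01,  2.93750060e+01,  7.01540977e+00,
        1.01879615e-02, -9.84885355e-05]), 'eef_pos': array([ 0.25332119, -0.62546577,  0.40382467]), 'ee_rot': array([-3.14141150e+00, -1.48614437e-03,  1.95556295e+00]), 'force': array([ 0.68348316,  0.00077819, -0.11225938]), 'moment': array([0.03865489, 0.06675417, 0.01202273]), 'width': 0.08778081193858805} 0.1593
```

View pics/top0.png

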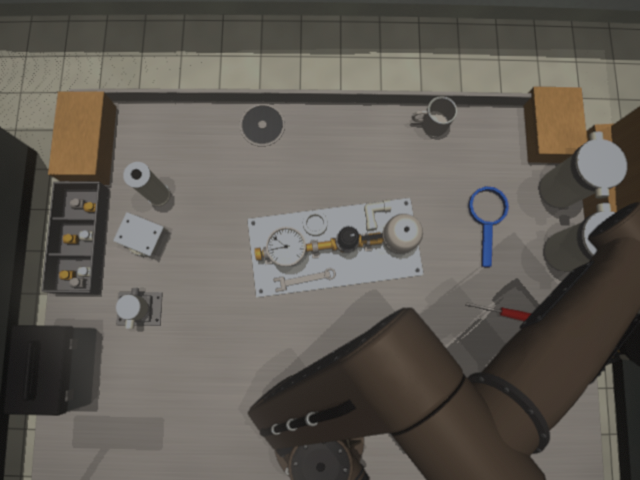

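The top view shows the knob near (348,238), the gauge near (286,246) and the tank near (403,233). I'll measure those and look at both views enlarged.

```bash
python3 - <<'E'
from h import *
a=grab("top");b=grab("side")
for n,f in(("top",a),("side",b)):
    C=cloud(f); x,y,z=C[...,0],C[...,1],C[...,2]
    d=f["img"].max(-1)<60
    g=onplane(a,(348,238),.142)
    m=d&(abs(z-.142)<.006)&(np.hypot(x-g[0],y-g[1])<.05)
    (c,r)=cv2.minEnclosingCircle(np.argwhere(m)[:,::-1].astype(np.float32)) if m.any() else (None,0)
    print(n,m.sum(),C[m].mean(0) if m.any() else 0, c,r, onplane(f,c,.142) if c else 0)
    gc=onplane(a,(286.5,247),.11)
    m=(abs(z-.11)<.008)&(np.hypot(x-gc[0],y-gc[1])<.075)
    c,r=cv2.minEnclosingCircle(np.argwhere(m)[:,::-1].astype(np.float32))
    print(" gauge",m.sum(),C[m].mean(0),c,r,onplane(f,c,.112),gc)
u,v=map(int,proj(b,gc))
p=cv2.resize(b["img"][v-40:v+40,u-50:u+50],(600,480),interpolation=cv2.INTER_CUBIC)
q=cv2.resize(a["img"][217:277,250:325],(600,480),interpolation=cv2.INTER_CUBIC)
cv2.imwrite("pics/g.png",cv2.resize(np.hstack([q,p]),(800,320))[:,:,::-1])
E
```

```text
top 268 [ 0.50725154 -0.06962303  0.14065828] (348.3765563964844, 237.0061798095703) 10.013347625732422 [ 0.50645688 -0.06971107  0.142     ]
 gauge 920 [0.48634004 0.08860969 0.10657771] (285.5391540527344, 246.63307189941406) 19.874128341674805 [0.485425   0.08781488 0.112     ] [0.48483553 0.08545794 0.11      ]
side 158 [ 0.50865367 -0.06398274  0.14012241] (341.0142822265625, 219.58570861816406) 9.124663352966309 [ 0.50857555 -0.06272235  0.142     ]
 gauge 807 [0.49038119 0.08834132 0.10660673] (317.8999938964844, 265.5) 20.402544021606445 [0.48687842 0.09438104 0.112     ] [0.48483553 0.08545794 0.11      ]
```

View pics/g.png

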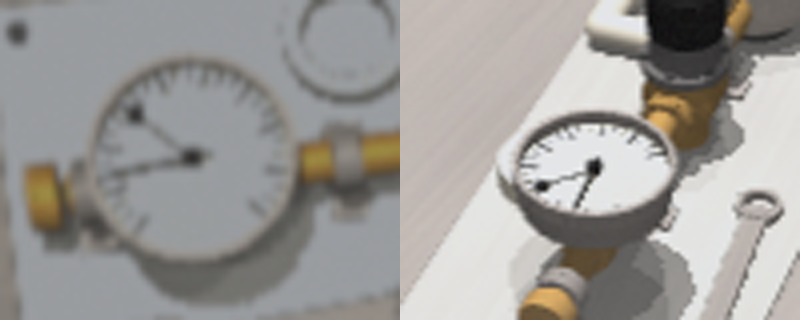

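View pics/side0.png

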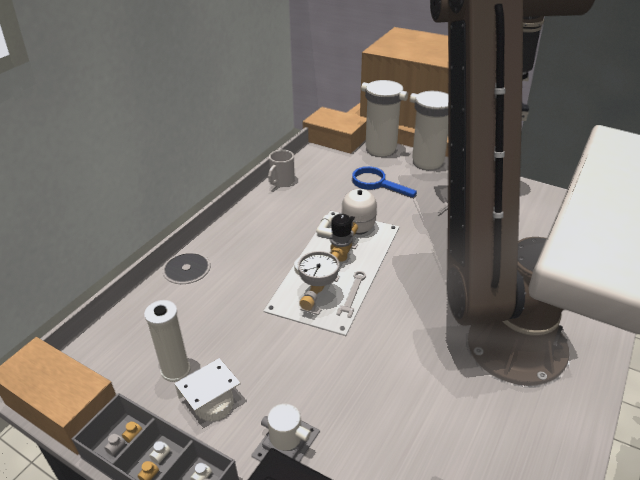

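The gauge crops show the diamond set hand about 45–50° clockwise of the needle. Next I'll move above the knob and gauge for a close wrist view.

Emit:
{"api": "drive_tool", "payload": {"moves": [[487, 463, 0, 0, 0, 0, -1], [487, 463, 0, 0, 0, 0, -1], [487, 463, 0, 0, 0, 0, -1], [487, 463, 0, 0, 0, 0, -1], [487, 463, 0, 0, 0, 0, -1], [487, 463, 0, 0, 0, 0, -1], [487, 463, 0, 0, 0, 0, -1], [487, 463, 0, 0, 0, 0, -1], [487, 463, 0, 0, 0, 0, -1], [487, 463, 0, 0, 0, 0, -1], [487, 463, 0, 0, 0, 0, -1], [487, 463, 0, 0, 0, 0, -1]], "grip_force": 40}}

```text
t: 1.7
eef_pos: [0.5006, 0.0022, 0.4044]
ee_rot: [-3.141, -0.0, 1.959]
force: [-0.6, 0.2, -0.2]
width: 0.0878
```

```bash
python3 - <<'E'
from h import *
f=grab("wrist","w1.png");s=get_state()
print(s["t"],s["q"],s["eef_pos"],s["ee_rot"])
print(f["fovy"],f["rvec"],f["tvec"],ray(f,(320,240)))
for P in((.507,-.069,.142),(.486,.0885,.112)):print(proj(f,P))
E
```

```text
1.75 [ 3.95463882e-01  6.84268880e-02 -3.65069381e-01 -1.22579937e-04
 -1.13808825e+00 -1.57885159e+00] [0.4999303  0.0008816  0.40429642] [-3.14080359e+00 -1.04888973e-04  1.95815346e+00]
63.79160097018511 [-1.66024971 -2.47290617 -0.32532871] [ 0.18686786 -0.47991066  0.26816272] (array([ 0.43568937, -0.02373604,  0.38308805]), array([ 0.24464301,  0.10925247, -0.96352224]))
[208.72498433 212.59416694]
[431.29612051 257.83502506]
```

View pics/w1.png

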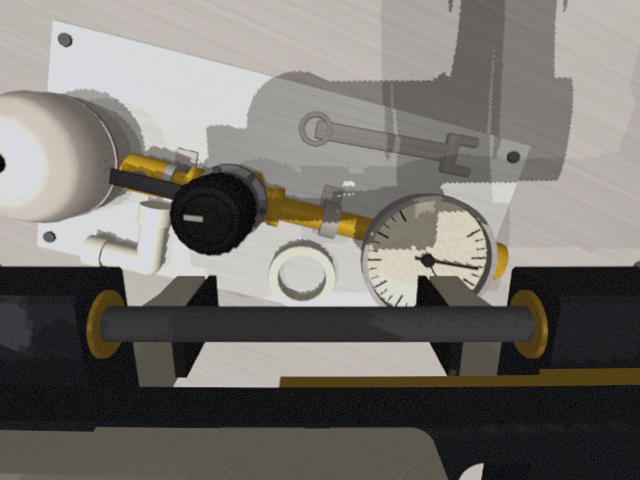

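The knob is at (213,213) and the gauge at (428,260), partly hidden by a finger. I'll shift for a clear, closer view.

Emit:
{"api": "drive_tool", "payload": {"moves": [[20, 70, 40, 0, 0, 0, -1], [20, 70, 40, 0, 0, 0, -1], [20, 70, 40, 0, 0, 0, -1], [20, 70, 40, 0, 0, 0, -1]]}}

```text
t: 2.25
eef_pos: [0.5566, 0.0434, 0.3651]
ee_rot: [-3.142, 0.0, 1.955]
force: [-0.0, 0.0, 0.5]
width: 0.0877
```

```bash
cat > meas.py <<'E'
from h import *
import sys
f=grab("wrist",sys.argv[1]+"_w.png");s=get_state()
print(s["t"],s["q"],s["eef_pos"],s["ee_rot"])
C=cloud(f);x,y,z=C[...,0],C[...,1],C[...,2]
def disc(p,zz,tol,R):
    m=((abs(z-zz)<tol)&(np.hypot(x-p[0],y-p[1])<R))
    m=cv2.morphologyEx(m.astype(np.uint8),cv2.MORPH_OPEN,np.ones((3,3)))
    ct=max(cv2.findContours(m,0,1)[0],key=cv2.contourArea)
    w=np.array([onplane(f,q,C[q[1],q[0],2]) for q in ct[:,0]])[:,:2].astype(np.float32)
    A=np.c_[2*w,np.ones(len(w))];sol=np.linalg.lstsq(A,(w**2).sum(1),rcond=None)[0]
    return sol[:2],np.sqrt(sol[2]+sol[0]**2+sol[1]**2),np.median(z[m>0])
print("knob",disc((.507,-.069),.142,.004,.04))
print("gauge",disc((.486,.0885),.108,.007,.07))
g=disc((.486,.0885),.108,.007,.07)[0]
# rectified dial: 8 px/mm at z=.106, world +x up, +y left
n=560;k=5000
jj,ii=np.meshgrid(np.arange(n),np.arange(n))
W=np.stack([g[0]+(n/2-ii)/k,g[1]+(n/2-jj)/k,np.full(ii.shape,.106)],-1)
R=cv2.Rodrigues(np.array(f["rvec"],float))[0];p=W@R.T+np.array(f["tvec"],float).ravel()
u=p[...,:2]/p[...,2:];u=u*(1+f["k1"]*(u**2).sum(-1,keepdims=True))*K(f)+[f["cx"],f["cy"]]
D=cv2.remap(f["img"],u.astype(np.float32),None,cv2.INTER_CUBIC)
cv2.imwrite("pics/"+sys.argv[1]+"_d.png",D[:,:,::-1])
print("gauge ctr",g)
E
python3 meas.py a
```

```text
2.3 [ 4.28650342e-01  1.97230682e-01 -3.05671749e-01  9.36241761e-05
 -1.06727077e+00 -1.61552452e+00] [0.55651971 0.04342637 0.36536996] [3.14096649e+00 5.40885119e-05 1.95476361e+00]
knob (array([ 0.51264131, -0.06870262]), np.float64(0.022842843639023985), np.float64(0.139794279346737))
gauge (array([0.49014889, 0.08923601]), np.float64(0.05011354780178746), np.float64(0.10254666703988138))
gauge ctr [0.49014889 0.08923601]
```

View pics/a_d.png

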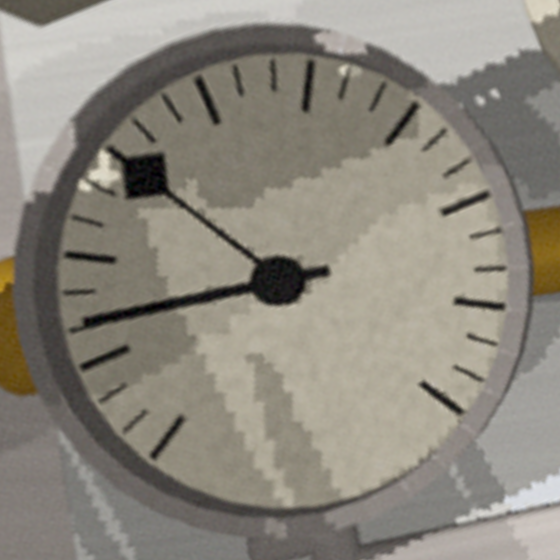

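View pics/a_w.png

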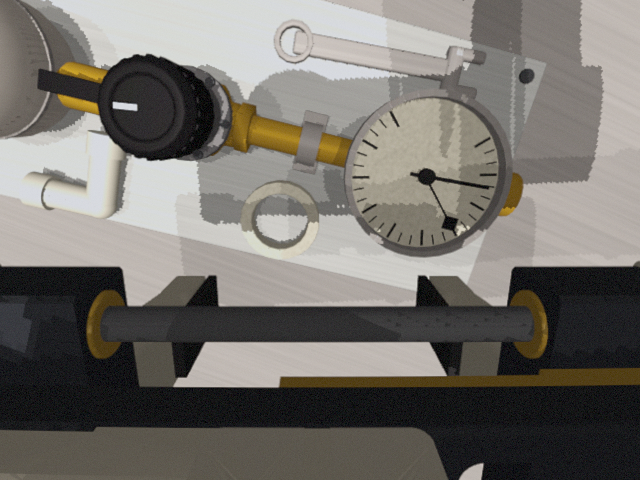

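The rectified dial has its hub at (278,281), the needle tip at (85,322) and the diamond at (145,176). The needle sits 12.0° below left (about mark 4) and the set hand 38.2° above left (about mark 9). That's a difference of about 50.2°, so 5 divisions, or 100° of knob. Next I'll go over the knob with yaw set for a single grip and descend.

Emit:
{"api": "drive_tool", "payload": {"moves": [[-87, -85, 0, 0, 0, -55, -1], [-87, -85, 0, 0, 0, -55, -1], [-87, -85, 0, 0, 0, -55, -1], [-87, -85, 0, 0, 0, -55, -1], [-87, -85, 0, 0, 0, -55, -1], [-87, -85, 0, 0, 0, -55, -1], [-87, -85, 0, 0, 0, -55, -1], [-87, -85, 0, 0, 0, -55, -1], [-87, -85, 40, 0, 0, -55, -1], [-87, -85, 82, 0, 0, -55, -1], [-87, -85, 82, 0, 0, -55, -1], [-87, -85, 82, 0, 0, -55, -1]]}}

```text
t: 3.8
eef_pos: [0.5117, -0.0681, 0.284]
ee_rot: [-3.142, 0.001, 2.916]
force: [0.5, 0.6, -0.3]
width: 0.0879
```

Emit:
{"api": "drive_tool", "payload": {"moves": [[0, 0, 0, 0, 0, 0, 0], [0, 0, 0, 0, 0, 0, 0.4], [0, 0, 0, 0, 0, 0, 0.4], [0, 0, 0, 0, 0, 0, 0.4], [0, 0, 0, 0, 0, 0, 0.4], [0, 0, 0, 0, 0, 0, 0.4]], "grip_force": 4}}

```text
t: 4.55
eef_pos: [0.5125, -0.0684, 0.2834]
ee_rot: [3.141, 0.004, 2.916]
force: [7.0, -5.2, -3.6]
width: 0.0544
```

```bash
python3 - <<'E'
from h import *
s=get_state();print(s)
f=grab("top");g=grab("side","s1.png")
cv2.imwrite("pics/t1.png",cv2.resize(np.hstack([f["img"][190:290,250:370],g["img"][190:290,270:390]]),(800,334),interpolation=cv2.INTER_CUBIC)[:,:,::-1])
E
```

```text
{'t': 4.55, 'q': array([ 0.2480285 ,  0.21535247, -0.49827053,  0.00189122, -0.85332893,
       -0.47476111]), 'qd': array([-1.46001402e-03,  4.44573306e-04,  1.75161168e-03,  1.68050331e-03,
        1.44848036e-03, -3.07437752e-05]), 'joint_efforts': array([  1.98388048, -42.50372171,  20.9945333 ,   3.7550801 ,
        -2.03427963,   0.07368202]), 'eef_pos': array([ 0.51250801, -0.06835921,  0.28337672]), 'ee_rot': array([3.14110731, 0.00407201, 2.91609975]), 'force': array([ 7.00959903, -5.22002803, -3.55248962]), 'moment': array([-1.6632152 , -2.48099645, -0.07680644]), 'width': 0.054413556594051136}
```

View pics/t1.png

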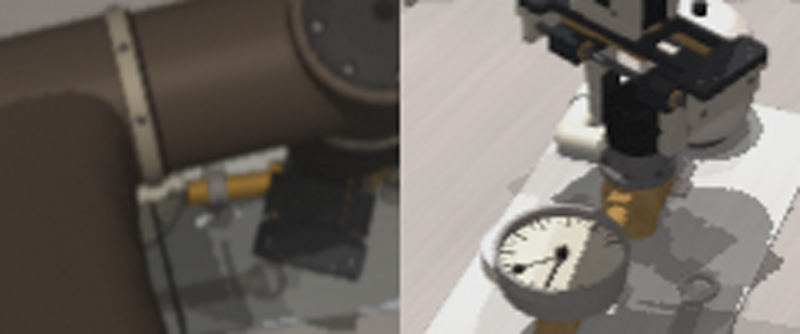

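The side view still shows the gauge, with the needle and diamond at their starting positions. At this yaw the grip is centred to about 1 mm. I'll check centring on the perpendicular axis too, since the single grip must turn about the knob's axis.

Emit:
{"api": "drive_tool", "payload": {"moves": [[-1, 0, 0, 0, 0, 0, -1], [-1, 0, 0, 0, 0, 0, -1], [-1, 0, 0, 0, 0, 10, -1], [-1, 0, 0, 0, 0, 20, -1], [-1, 0, 0, 0, 0, 30, -1], [-1, 0, 0, 0, 0, 40, -1], [-1, 0, 0, 0, 0, 50, -1], [-1, 0, 0, 0, 0, 60, -1], [-1, 0, 0, 0, 0, 70, -1], [-1, 0, 0, 0, 0, 80, -1], [-1, 0, 0, 0, 0, 90, -1], [-1, 0, 0, 0, 0, 90, -1]]}}

```text
t: 6.15
eef_pos: [0.5117, -0.0684, 0.2826]
ee_rot: [-3.141, 0.0, 1.346]
force: [-0.6, -0.4, 0.9]
width: 0.0877
```

Emit:
{"api": "drive_tool", "payload": {"moves": [[0, 0, 0, 0, 0, 0, -1], [0, 0, 0, 0, 0, 0, 0.4], [0, 0, 0, 0, 0, 0, 0.4], [0, 0, 0, 0, 0, 0, 0.4], [0, 0, 0, 0, 0, 0, 0.4], [0, 0, 0, 0, 0, 0, 0.4]]}}

```text
t: 6.9
eef_pos: [0.5118, -0.0687, 0.2827]
ee_rot: [-3.141, 0.001, 1.345]
force: [-0.0, -4.6, 1.3]
width: 0.0542
```

Emit:
{"api": "drive_tool", "payload": {"moves": [[-0.5, 0, 0, 0, 0, 0, -1], [-0.5, 0, 0, 0, 0, 0, -1], [-0.5, 0, 0, 0, 0, -10, -1], [-0.5, 0, 0, 0, 0, -20, -1], [-0.5, 0, 0, 0, 0, -30, -1], [-0.5, 0, 0, 0, 0, -40, -1], [-0.5, 0, 0, 0, 0, -50, -1], [-0.5, 0, 0, 0, 0, -60, -1], [-0.5, 0, 0, 0, 0, -70, -1], [-0.5, 0, 0, 0, 0, -80, -1], [-0.5, 0, 0, 0, 0, -90, -1], [-0.5, 0, 0, 0, 0, -90, -1]]}}

```text
t: 8.4
eef_pos: [0.5119, -0.0687, 0.2826]
ee_rot: [3.141, 0.0, 2.914]
force: [-1.0, -0.7, -0.6]
width: 0.0877
```

Emit:
{"api": "drive_tool", "payload": {"moves": [[0, 0, 0, 0, 0, 0, -1], [0, 0, 0, 0, 0, 0, 0.4], [0, 0, 0, 0, 0, 0, 0.4], [0, 0, 0, 0, 0, 0, 0.4], [0, 0, 0, 0, 0, 0, 0.4], [0, 0, 0, 0, 0, 0, 0.4]]}}

```text
t: 9.15
eef_pos: [0.5129, -0.069, 0.2831]
ee_rot: [3.141, 0.003, 2.916]
force: [5.2, -3.9, -2.2]
width: 0.0538
```

Centred to within a millimetre. Now I'll grip at 40 N and pull up 8 mm.

Emit:
{"api": "drive_tool", "payload": {"moves": [[-0.8, 0, 0, 0, 0, 0, 0.4], [-0.8, 0, 0, 0, 0, 0, 1], [-0.8, 0, 0, 0, 0, 0, 1], [-0.8, 0, 0, 0, 0, 0, 1], [-0.8, 0, 0, 0, 0, 0, 1], [-0.8, 0, -2, 0, 0, 0, 1], [-0.8, 0, -4, 0, 0, 0, 1], [-0.8, 0, -6, 0, 0, 0, 1], [-0.8, 0, -8, 0, 0, 0, 1], [-0.8, 0, -8.5, 0, 0, 0, 1], [-0.8, 0, -8.5, 0, 0, 0, 1]], "grip_force": 40}}

```text
t: 10.52
eef_pos: [0.5131, -0.0691, 0.2911]
ee_rot: [3.141, 0.001, 2.916]
force: [6.9, -3.5, -3.8]
width: 0.0534
```

```bash
cat > side.py <<'E'
from h import *
import sys
s=get_state();print(s["t"],s["force"],s["moment"],s["ee_rot"],s["eef_pos"],s["q"])
f=grab("side")
# rectified dial at z=.106 from side camera, 5px/mm
g=np.array(eval(sys.argv[2])) if len(sys.argv)>2 else np.array([.488,.0905])
n=560;k=5000
jj,ii=np.meshgrid(np.arange(n),np.arange(n))
W=np.stack([g[0]+(n/2-ii)/k,g[1]+(n/2-jj)/k,np.full(ii.shape,.106)],-1)
R=cv2.Rodrigues(np.array(f["rvec"],float))[0];p=W@R.T+np.array(f["tvec"],float).ravel()
u=p[...,:2]/p[...,2:];u=u*(1+f["k1"]*(u**2).sum(-1,keepdims=True))*K(f)+[f["cx"],f["cy"]]
D=cv2.remap(f["img"],u.astype(np.float32),None,cv2.INTER_CUBIC)[:,:,::-1]
E_=cv2.resize(f["img"][190:290,270:390],(240,200),interpolation=cv2.INTER_CUBIC)[:,:,::-1]
o=np.zeros((560,800,3),np.uint8);o[:,:560]=D;o[:200,560:]=E_
cv2.imwrite("pics/"+sys.argv[1],o)
E
python3 side.py b.png
```

```text
10.525 [ 6.88964308 -3.50370574 -3.8050138 ] [-1.03676145 -2.21748194 -0.07255461] [3.14123566e+00 1.21401018e-03 2.91554019e+00] [ 0.51307732 -0.06905459  0.29105211] [ 2.45840389e-01  2.07892195e-01 -4.86028992e-01  3.04553965e-04
 -8.75631555e-01 -4.72087556e-01]
```

The knob rose 8 mm with about 5 N, as expected. Now I'll turn it clockwise 60° and check.

Emit:
{"api": "drive_tool", "payload": {"moves": [[0, 0, 0, 0, 0, 4, 1], [0, 0, 0, 0, 0, 10, 1], [0, 0, 0, 0, 0, 16, 1], [0, 0, 0, 0, 0, 22, 1], [0, 0, 0, 0, 0, 28, 1], [0, 0, 0, 0, 0, 34, 1], [0, 0, 0, 0, 0, 40, 1], [0, 0, 0, 0, 0, 46, 1], [0, 0, 0, 0, 0, 52, 1], [0, 0, 0, 0, 0, 57, 1], [0, 0, 0, 0, 0, 60, 1], [0, 0, 0, 0, 0, 60, 1]]}}

```text
t: 12.08
eef_pos: [0.5132, -0.0691, 0.2911]
ee_rot: [3.14, 0.001, 1.868]
force: [7.3, -4.0, -4.2]
width: 0.0535
```

```bash
python3 side.py c.png
```

```text
12.075 [ 7.31181265 -4.02063796 -4.15952423] [-1.37206418 -2.76442749 -0.01906823] [3.14010726e+00 5.45456226e-04 1.86778140e+00] [ 0.51320038 -0.06912416  0.29105513] [ 2.45735370e-01  2.07988428e-01 -4.86017526e-01  6.10437811e-04
 -8.75279078e-01 -1.51993702e+00]
```

View pics/c.png

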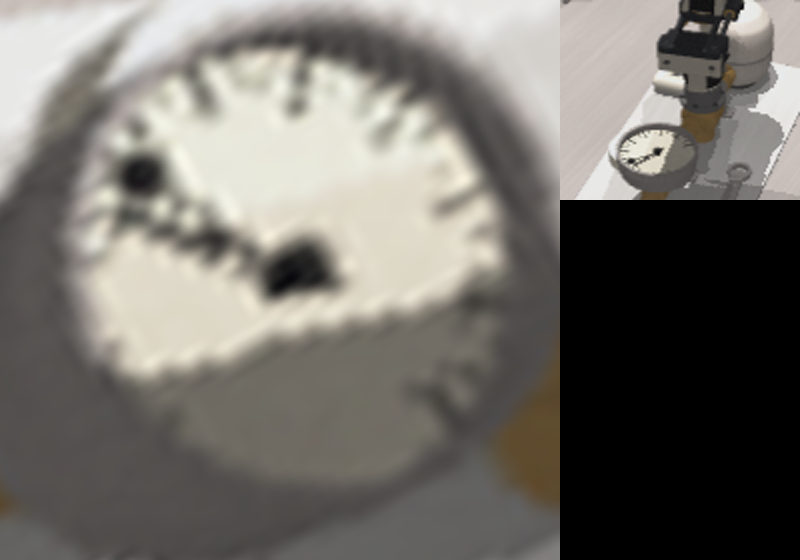

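The diamond is at (140,173) and the hub at (295,268). The needle now rises to the left at about 18–20°, so it has moved about 30° for 60° of knob with no slip. 40° more.

Emit:
{"api": "drive_tool", "payload": {"moves": [[0, 0, 0, 0, 0, 5, 1], [0, 0, 0, 0, 0, 11, 1], [0, 0, 0, 0, 0, 17, 1], [0, 0, 0, 0, 0, 23, 1], [0, 0, 0, 0, 0, 29, 1], [0, 0, 0, 0, 0, 34, 1], [0, 0, 0, 0, 0, 38, 1], [0, 0, 0, 0, 0, 40, 1], [0, 0, 0, 0, 0, 40, 1], [0, 0, 0, 0, 0, 40, 1]]}}

```text
t: 13.38
eef_pos: [0.5133, -0.0692, 0.2911]
ee_rot: [3.14, -0.0, 1.17]
force: [6.9, -5.1, -4.5]
width: 0.0537
```

```bash
python3 side.py d.png
```

```text
13.375 [ 6.85394217 -5.0851675  -4.50718213] [-1.68347925 -2.91128794 -0.02799553] [ 3.13997531e+00 -4.55245855e-04  1.17036574e+00] [ 0.51325244 -0.06920916  0.29105446] [ 2.45596418e-01  2.08055263e-01 -4.86005656e-01  7.94846902e-04
 -8.75170077e-01 -2.21733261e+00]
```

View pics/d.png

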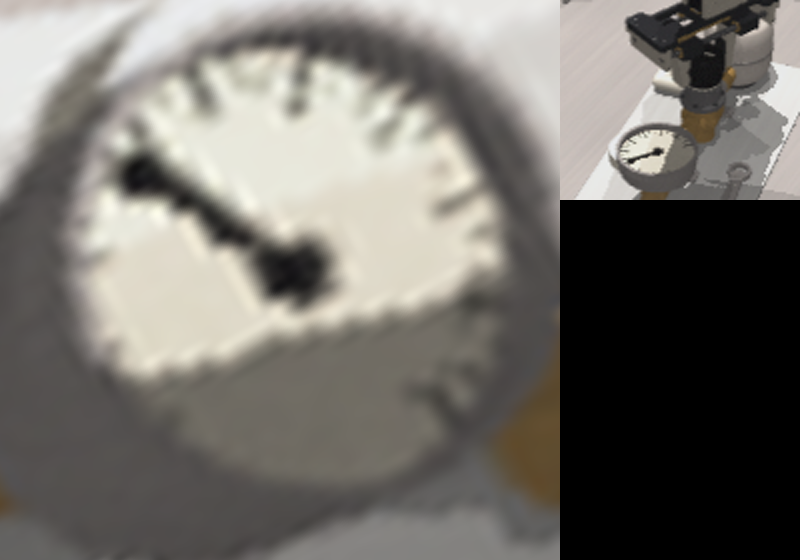

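The needle lies on the set hand, both along hub (292,272) to diamond (140,173). The tool has turned 100.0°. Now I'll push down.

Emit:
{"api": "drive_tool", "payload": {"moves": [[0, 0, 2, 0, 0, 0, 1], [0, 0, 4, 0, 0, 0, 1], [0, 0, 6, 0, 0, 0, 1], [0, 0, 8, 0, 0, 0, 1], [0, 0, 9, 0, 0, 0, 1], [0, 0, 10, 0, 0, 0, 1], [0, 0, 10, 0, 0, 0, 1], [0, 0, 10, 0, 0, 0, 1]]}}

```text
t: 14.42
eef_pos: [0.5132, -0.0692, 0.2827]
ee_rot: [3.139, -0.001, 1.171]
force: [1.1, -2.1, 10.5]
width: 0.0532
```

It's down 8.4 mm and meets a firm 10 N, 0.4 mm below where it was gripped when locked. I'll press a little more to confirm, then release, rise and move to the viewing pose.

Emit:
{"api": "drive_tool", "payload": {"moves": [[0, 0, 1, 0, 0, 0, 1], [0, 0, 1.5, 0, 0, 0, 1], [0, 0, 1.5, 0, 0, 0, 1], [0, 0, 1.5, 0, 0, 0, 1]]}}

```text
t: 14.92
eef_pos: [0.5133, -0.0692, 0.2825]
ee_rot: [3.138, -0.001, 1.172]
force: [-4.1, -0.3, 23.8]
width: 0.0536
```

Emit:
{"api": "drive_tool", "payload": {"moves": [[0, 0, -1.5, 0, 0, 0, 1], [0, 0, -1.5, 0, 0, 0, -1], [0, 0, -1.5, 0, 0, 0, -1], [0, 0, -1.5, 0, 0, 0, -1], [0, 0, -1.5, 0, 0, 0, -1], [0, 0, -40, 0, 0, 0, -1], [0, 0, -80, 0, 0, 0, -1], [0, 0, -80, 0, 0, 0, -1]]}}

```text
t: 15.92
eef_pos: [0.5134, -0.069, 0.3627]
ee_rot: [3.137, -0.003, 1.171]
force: [-0.8, -0.6, -1.1]
width: 0.0875
```

Emit:
{"api": "drive_tool", "payload": {"moves": [[120, -4, 0, 0, 0, -45, -1], [120, -4, 0, 0, 0, -45, -1], [120, -4, 0, 0, 0, -45, -1], [120, -4, 0, 0, 0, -45, -1], [120, -4, 0, 0, 0, -45, -1], [120, -4, 0, 0, 0, -45, -1], [120, -4, 0, 0, 0, -45, -1], [120, -4, 0, 0, 0, -45, -1]]}}

```text
t: 16.92
eef_pos: [0.5557, 0.0428, 0.3597]
ee_rot: [3.142, -0.0, 1.954]
force: [-0.2, -0.8, 0.9]
width: 0.0878
```

```bash
python3 meas.py e; python3 -c "
import cv2,numpy as np
a=cv2.imread('pics/e_d.png');b=cv2.resize(cv2.imread('pics/e_w.png'),(320,240));c=np.zeros((560,800,3),np.uint8);c[:240,480:]=b;c[:480,:480]=cv2.resize(a,(480,480));cv2.imwrite('pics/e.png',c)"
```

```text
16.975 [ 4.28298066e-01  2.00813363e-01 -3.15057388e-01 -3.12938357e-05
 -1.05482381e+00 -1.61548008e+00] [0.55567554 0.04286194 0.35967404] [ 3.14149220e+00 -3.17399898e-05  1.95439521e+00]
knob (array([ 0.51261767, -0.06865479]), np.float64(0.022893829972923684), np.float64(0.13977922790207925))
gauge (array([0.49014829, 0.0892478 ]), np.float64(0.05011761535400499), np.float64(0.10254879832479098))
gauge ctr [0.49014829 0.0892478 ]
```

View pics/e.png

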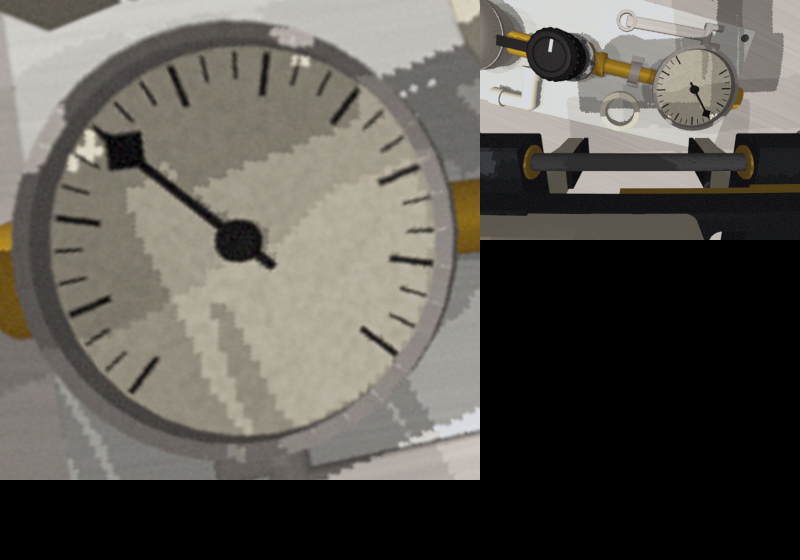

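The needle lies on the set hand, from hub (238,241) through the diamond at (125,151). The knob top's height matches its first reading to 0.02 mm (0.13978 against 0.13979 m), so it is home and locked. The other parts in view have not moved.

```bash
python3 -c "
from station import *
print(job_done())"
```

```text
the job is handed in; nothing more can be done
None
```

The regulator is set and locked, and the job is handed in. I gripped the knob, pulled it up 8 mm and turned it 100° clockwise, which is 5 spline steps. The needle and set hand had measured 50.2° apart beforehand. I then pushed the knob down and let go, and the whole job took about 17 s of the robot's clock.

- **Needle:** in the last close view it lies on the set hand. At the views taken during the turn it was never past it.
- **Knob locked:** its top is back at its original height to within 0.02 mm. It moved only 0.2 mm more when I raised the push from 10 N to about 24 N.
- **Surroundings:** the parts visible in the last view are where they were, and the gripper is clear of everything.
- **Disagreement:** the cameras differed by about 4 to 6 mm on where the knob is. I settled that with light test grips on two axes before turning. About 6 to 8 N of sideways force remained while turning.

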